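# Lock a glaze test tile into its keeper block

### The job

Take the narrow, tall test tile that stands loose on the bench and slide its foot sideways under the overhang of the empty keeper block, fully home, until its upright meets the block's edge; leave it there standing squarely and let go. Leave the wide test tile where it is.

Things in the scene. Friction and masses are not known exactly. Their poses are not given: they have to be found in the camera images.
- tile_center (a point): Loose narrow test tile: off-white fired clay, L-shaped, about 150 g. Upright 12 mm thick (its x), 44 wide (y), 100 tall; from its bottom a foot 12 mm thick, 44 wide sticks out 40 mm towards its -x (foot tip 46 mm from the upright's mid-plane). Point: centre of the upright, 50 mm above the underside. Starts standing on the bench, foot roughly towards the robot (within 26 degrees).
- block: Empty keeper block, fixed: brown wood, 60 mm deep (x), 96 wide (y), 32 high. Pocket at bench level, floor is the bench: mouth in its +x face (away from the robot), 64 wide, 20 high, 46 deep, under a 12 mm roof. Origin: middle of underside, so mouth and roof edge at x=+30. Tile home: foot to -x, upright touching the roof edge, its centre at x=+36, y=0, z=+50 mm here. Pinch the upright above 32 mm.
- full_block: Identical keeper block, fixed, a bystander beside the empty one on either side. It already holds an identical narrow tile, fixed in it, its upright 100 mm tall with mid-plane at x = +37 mm. Same frame as the empty block's.
- wide_tile_center (a point): The loose wide test tile, a bystander: same L shape and clay, upright 12 mm thick, 76 mm wide, 64 mm tall, foot 40 mm towards its -x. This point is the centre of its upright, 32 mm above its underside.
Not all that is in view belongs to the job. What is shaped like the part that bears tile_center but blue or green is not meant. What is shaped like the block but blue is not meant.

How it is judged:
By the outcome, as a careful person would: the job done as asked, in the order asked, and still so for the second after the job is handed in, with the robot touching nothing.
It also fails if it takes over 38 s, if anything falls off the work surface, if the arm or the gripper's body presses on something with over 40 N, if the wrist force passes 120 N, or if a joint passes its speed limit or range.

### The arm

A 6-joint arm with a two-finger parallel gripper is mounted at the origin on the work surface. World frame = base frame: x ahead of the robot, y to its left, z up, the work surface at z = 0. Lengths are in m, angles in rad, forces in N, time in s.
With the tool pointing down it reaches from about 0.35 to 0.975 m from the base axis. Payload 4.9 kg.
Tool frame: the origin (TCP) lies between the finger pads; the fingertips stand 22 mm ahead of it and the grasp point (between the pads) lies 3 mm ahead of it; z points along the fingers, y is the line along which they close (so a half turn about z gives the same grasp; the last joint's range is limited). The gripper opens to 85 mm and grips with 20 to 120 N. Pads are 22 mm wide; open, the fingers measure 114 mm over their backs; the gripper's body (76 mm by 85 mm) begins 54 mm behind the grasp point. The pads swing forward as they close: fully open they stand 13 mm farther back than shut.
Start: joints at [-1.236, 0.053, 1.613, -0, 1.476, -0.119], TCP at [0.274, -0.562, 0.215] pointing down, gripper open.
Joint ranges: [-3.01, 3.01], [-1.01, 2.22], [0.06, 2.58], [-1.02, 4.17], [0.09, 2.62], [-3.14, 3.14]. Speed limits (rad/s): [2.57, 2.57, 3.14, 3.14, 3.14, 3.14].

### API

Orientations are given as a unit quaternion [w, x, y, z].
In Python, from plant import state, grab_frame, get_calibration, job_done, recognise, regions_of gives the robot as it stands.
- The arm moves only by the tool apply_moves, never from a script. Its argument "targets" is a list of rows, each an object with "translation": the shift along the tool's x, y, z normalised to -1 to 1, where 1 is 100 mm, a list of three; "twist": the turn about the tool's z normalised to -1 to 1, where 1 is 0.1 rad; "hand": the opening, from 0 (shut) to 1 (fully open). A call has 1 to 8 rows; each row shifts and turns the commanded pose from where the row before left it, along the tool's axes as they then stand; what a row does not reach is not made up. A row lasts 1/10 s, in which the tool goes at most 50 mm and 8.59 degrees, less where a joint would pass 70% of its speed; a pose out of reach is approached as far as the arm can. A call with a number of a shift or a turn outside -1 to 1 is refused whole. A call with a gripper value outside its range is refused whole. The fingers move at their own pace and stop on an object; the grip force is fixed at half the most. Time passes only in rows, so rows that do not move let the fingers close. It gives the time, the measured TCP pose, the force, the opening and the grip force at its end, in the units of the state.
- state(): the state, without advancing time (a new reading comes with each control period).
- grab_frame(name): name is "side" or "top" or "wrist"; returns the picture (400x640x3 uint8, red, green, blue); there is no depth.
- get_calibration(name): a dict with "camera_matrix" (3x3 intrinsics, pixels), "pose" (4x4, takes a point from camera to world coordinates). Camera axes: x right, y up, looking along -z (the intrinsics and any distortion apply to the point x, -y, -z); pixel columns grow to the right and rows downward; lengths in m; the calibration is good to about 2 mm. A picture is of the moment at which its call begins: read the wrist's pose just before it. get_calibration takes no time and is no camera call; for the wrist camera it gives the pose at the moment of the call.
- job_done(): hands the job in; it is judged then, once.
Trained networks look in the newest picture that a camera, given by its name, has taken for a name from the list of things; names that differ only in an ending like _2 or _b are one class to them, and where a whole thing is asked for, a point or a joint stands for the part that bears it (a point fixed in the world has none). Each returns a list of dicts, best first, with "score" (0 to 1); they miss things now and then, are a little off and sometimes report something else, mostly with a low value. They report only what shows in the picture. A call takes as long as a camera call. They do not tell look-alikes from the thing itself.
- recognise(camera, query): "point" ([x, y, z] in m, in world coordinates, good to about 4 mm: the middle of the surface that is visible of it).
- regions_of(camera, query): "pixels" (400x640 bool, what is visible of it).
The state is a dict: "time": time; "joint_pos": joint angles; "joint_vel": joint speeds; "joint_efforts": joint torques, N m; "tool_pos": TCP position; "tool_rot": TCP orientation; "contact_force": force on the tool from outside, world axes, zero at the start; "ft_torque": the same for the moment, N m; "gripper_width": opening from 0.0 (shut) to 1.0 (fully open); "grasp_force": force on a finger pad.
Only numpy, scipy, OpenCV 4.12 (cv2) and the standard library are available. Lean on these libraries where they do the work, as an engineer would, in place of code of your own. Each camera call takes 0.05 s, during which the arm holds its last target. There are 200 camera calls.

## Working session

There is one attempt and no reset: what is moved stays moved. The work goes in short steps, Python scripts to look and compute and a tool call to move; the robot and the scene stay as the last step left them, time stands still between calls to the robot, and variables do not carry over. Pictures are saved under pics/ and viewed, at most 10 in all, crops included, and the job is handed in when it is done.

Besides the shell and the picture viewer there is one more tool, called after "Request:" as name([rows], argument=value, ...), one row to a line, values as JSON. apply_moves: Moves the arm, as the interface text tells. Its arguments: {"type":"object","properties":{"targets":{"type":"array"}},"required":["targets"]}

```bash
mkdir -p pics; cat > h.py <<'E'
import numpy as np, cv2
from plant import *
def save(cam,fn):
    im=grab_frame(cam); cv2.imwrite('pics/'+fn,im[:,:,::-1]); return im
def proj(cam,P):
    c=get_calibration(cam);K=np.array(c['camera_matrix']);T=np.linalg.inv(np.array(c['pose']))
    p=T[:3,:3]@np.array(P,float)+T[:3,3]; p=K@[p[0],-p[1],-p[2]]; return p[:2]/p[2]
def ray(cam,uv,z):
    c=get_calibration(cam);K=np.array(c['camera_matrix']);T=np.array(c['pose'])
    d=np.linalg.inv(K)@[uv[0],uv[1],1]; d=T[:3,:3]@[d[0],-d[1],-d[2]]
    return T[:3,3]+d*(z-T[2,3])/d[2]
E
python3 - <<'E'
from h import *
a=save('top','t0.png');b=save('side','s0.png')
for cam in ('top','side'):
    for q in ('tile_center','block','full_block','wide_tile_center'):
        for r in recognise(cam,q): print(cam,q,round(r['score'],2),np.round(r['point'],3),np.round(proj(cam,r['point'])))
print({k:np.round(v,3) for k,v in state().items()})
print(get_calibration('top'),get_calibration('side'))
E
```

```text
top tile_center 0.9 [0.511 0.291 0.01 ] [203. 186.]
top tile_center 0.73 [0.409 0.288 0.015] [202. 228.]
top tile_center 0.71 [0.562 0.359 0.049] [171. 162.]
top block 0.84 [ 0.366 -0.308  0.037] [450. 252.]
top block 0.8 [ 0.511 -0.259  0.029] [429. 191.]
top full_block 0.64 [ 0.473 -0.064  0.032] [348. 204.]
top wide_tile_center 0.93 [0.573 0.154 0.01 ] [259. 162.]
top wide_tile_center 0.63 [ 0.475 -0.063  0.032] [347. 203.]
side tile_center 0.87 [0.518 0.298 0.035] [226. 276.]
side tile_center 0.87 [0.396 0.297 0.021] [266. 308.]
side tile_center 0.56 [0.564 0.372 0.037] [187. 287.]
side block 0.8 [ 0.506 -0.25   0.033] [361. 158.]
side block 0.62 [ 0.37  -0.275  0.033] [404. 171.]
side full_block 0.62 [ 0.47  -0.052  0.034] [333. 199.]
side wide_tile_center 0.74 [0.576 0.161 0.011] [252. 234.]
{'time': np.float64(0.5), 'joint_pos': array([-1.236,  0.053,  1.613, -0.   ,  1.476, -0.119]), 'joint_vel': array([-0.   , -0.   , -0.001, -0.001,  0.001, -0.001]), 'joint_efforts': array([-0.0000e+00, -3.9321e+01, -3.7003e+01, -0.0000e+00,  1.0000e-03,
        0.0000e+00]), 'tool_pos': ar
[... 401 characters left out ...]
 ,   1.        ]]), 'pose': array([[ 0.02393122,  0.99762555, -0.06457994,  0.39809203],
       [-0.99964825,  0.02461833,  0.00986482,  0.01992538],
       [ 0.01143125,  0.06432115,  0.99786378,  1.09707929],
       [ 0.        ,  0.        ,  0.        ,  1.        ]])} {'camera_matrix': array([[375.23744174,   0.        , 315.06863364],
       [  0.        , 375.23744174, 197.22230669],
       [  0.        ,   0.        ,   1.        ]]), 'pose': array([[-0.78969804,  0.43009308, -0.43748937,  0.05755276],
       [-0.61343111, -0.56391175,  0.55290669,  0.54818699],
       [-0.00890406,  0.70499892,  0.70915248,  0.77135713],
       [ 0.        ,  0.        ,  0.        ,  1.        ]])}
```

View pics/t0.png

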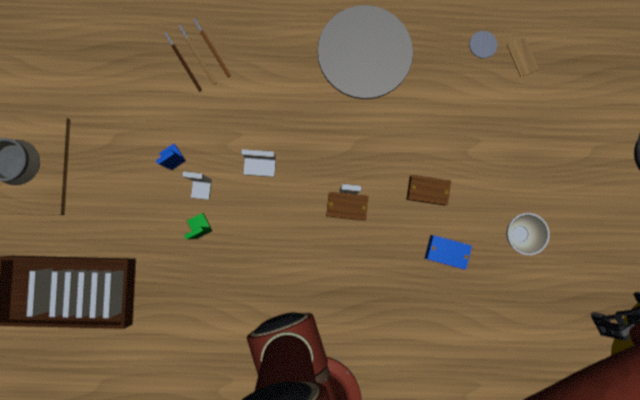

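View pics/s0.png

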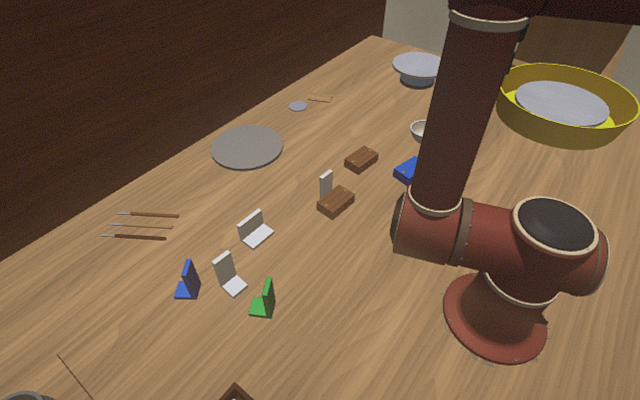

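Top view candidates:
- **Tiles:** white narrow at (198,186), blue at (171,157), green at (198,226), wide white at (259,163). The narrow white one is the loose tile meant.
- **Blocks:** brown at (429,190) has no tile, so it is the empty one. Brown at (347,205) has an upright at (350,188), so it is the full one. Blue at (449,252) is a decoy.

I'll confirm these in an enlarged crop.

```bash
python3 - <<'E'
from h import *
im=cv2.imread('pics/t0.png')
f=lambda u,v,w,h:cv2.resize(im[v:v+h,u:u+w],(w*6,h*6),interpolation=cv2.INTER_CUBIC)
cv2.imwrite('pics/c0.png',np.hstack([f(170,160,60,60),f(400,160,60,60)]))
grab_frame('top')
for q,c0 in (('tile_center',(198,186)),('block',(429,190)),('full_block',(347,205))):
    for r in regions_of('top',q):
        m=r['pixels']; ys,xs=np.nonzero(m)
        print(q,round(r['score'],2),cv2.minAreaRect(np.c_[xs,ys].astype(np.float32)),m.sum())
        z=.032 if 'block' in q else .012
        if np.hypot(xs.mean()-c0[0],ys.mean()-c0[1])<12:
            w=np.array([ray('top',(u,v),z)[:2] for u,v in zip(xs,ys)],np.float32)
            print('  world rect',cv2.minAreaRect(w*1000))
# tile by brightness
g=im.min(2).astype(int)[165:205,175:215]
for r in g[5:37]: print(' '.join('%3d'%v for v in r[5:38]))
E
```

```text
tile_center 0.86 ((169.57691955566406, 159.11538696289062), (21.91065788269043, 25.238859176635742), 56.3099365234375) 463
tile_center 0.78 ((196.26829528808594, 185.58535766601562), (29.37479019165039, 25.6201171875), 6.34019136428833) 542
  world rect ((511.1200866699219, 306.36968994140625), (72.21923828125, 62.782737731933594), 85.05709075927734)
tile_center 0.77 ((195.30003356933594, 227.60003662109375), (21.0190372467041, 26.832815170288086), 63.43495178222656) 436
block 0.95 ((448.15771484375, 252.08847045898438), (43.32666015625, 25.346975326538086), 15.255120277404785) 1079
block 0.75 ((428.3799743652344, 189.33998107910156), (44.12346267700195, 28.284271240234375), 8.130102157592773) 1145
  world rect ((513.9944458007812, -257.31085205078125), (105.71807098388672, 68.66085815429688), 83.27175903320312)
full_block 0.72 ((348.0787048339844, 201.60044860839844), (41.273658752441406, 35.16684341430664), 6.911227226257324) 1233
  world rect ((479.6037292480469, -64.0889892578125), (98.93594360351562, 84.74380493164062), 84.48358917236328)
 65  64  66  75  78  74  72  69  65  69 
[... 3483 characters left out ...]
 165 163 164 166 164 144  92  60  65  69
 70  66  68  69  66  63  69  65  63  69  94 126 138 137 140 145 153 154 157 160 158 158 160 161 163 161 160 163 143  89  62  67  68
 67  66  68  63  67  67  68  68  63  65  75  85  83  87  89  96 112 118 130 135 136 134 139 143 145 150 153 155 136  88  64  68  66
 63  64  67  67  66  68  66  69  71  65  68  62  61  64  68  66  71  76  82  82  81  83  89  94  97 106 113 124 107  73  66  68  68
 63  67  67  65  62  64  64  66  67  65  65  67  65  67  66  68  62  61  66  59  62  63  64  66  70  70  79  76  74  64  66  61  65
 68  64  65  64  68  64  65  66  63  68  64  64  64  62  63  66  65  62  69  64  61  63  66  64  64  66  66  64  62  67  62  66  62
```

View pics/c0.png

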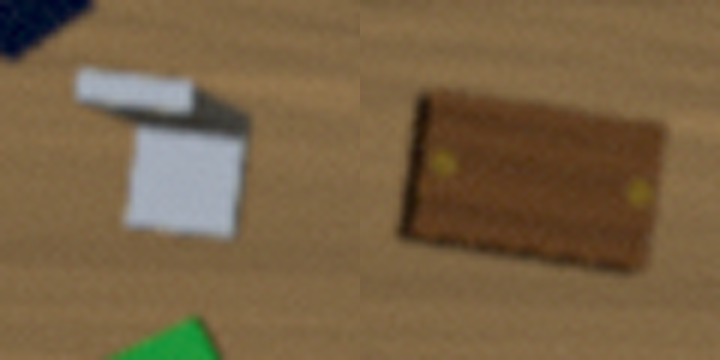

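The left crop shows an off-white narrow tile, with the upright's top at about px (193,175) and the foot at (201,190) pointing to the robot. The right crop shows a brown block with no upright, top centre about px (430,190). Both are confirmed, so next I'll get exact poses.

```bash
python3 - <<'E'
from h import *
im=cv2.imread('pics/t0.png')
def rect(mask,z,off):
    ys,xs=np.nonzero(mask); p=np.c_[xs,ys]+off
    w=np.array([ray('top',q,z)[:2] for q in p],np.float32)*1000
    return cv2.minAreaRect(w), w.mean(0)
up=cv2.resize(im,None,fx=4,fy=4,interpolation=cv2.INTER_CUBIC)
def comp(m,uv,ww,z,lab):
    n,l,s,c=cv2.connectedComponentsWithStats(m.astype(np.uint8))
    k=l[int(uv[1]*4),int(uv[0]*4)]; ys,xs=np.nonzero(l==k)
    w=np.array([ray('top',((x+.5)/4-.5,(y+.5)/4-.5),z)[:2] for x,y in zip(xs,ys)],np.float32)*1000
    print(lab,cv2.minAreaRect(w),w.mean(0))
w=up.min(2)>115
comp(w,(192,174),0,.1,'upright')
comp(w,(201,190),0,.012,'foot')
# block: brown vs bench
for uv in((420,190),(430,190),(440,190),(430,172),(430,205)): print(uv,im[uv[1],uv[0]])
for thr in (85,95,105):
    r=(up[:,:,2]<thr)&(up[:,:,2]>45); r=cv2.morphologyEx(r.astype(np.uint8),cv2.MORPH_CLOSE,np.ones((9,9)))
    comp(r,(430,190),0,.032,'block%d'%thr)
for u in (418,430,442): print([int(x) for x in im[170:210,u,2]])
print([int(x) for x in im[190,400:460,2]])
E
```

```text
upright ((526.4959106445312, 293.9974670410156), (44.17292785644531, 13.158628463745117), 85.07139587402344) [526.56226 293.79996]Traceback (most recent call last):
  File "<stdin>", line 15, in <module>
  File "<stdin>", line 11, in comp
  File "h.py", line 9, in ray
    c=get_calibration(cam);K=np.array(c['camera_matrix']);T=np.array(c['pose'])
ValueError: time passes only in moves, steps and waits
```

```bash
cat >> h.py <<'E'
_gc=get_calibration; _C={}
def get_calibration(c):
    if c=='wrist': return _gc(c)
    if c not in _C: _C[c]=_gc(c)
    return _C[c]
E
python3 - <<'E'
from h import *
im=cv2.imread('pics/t0.png')
up=cv2.resize(im,None,fx=4,fy=4,interpolation=cv2.INTER_CUBIC)
def comp(m,uv,z,lab):
    n,l,s,c=cv2.connectedComponentsWithStats(m.astype(np.uint8))
    k=l[int(uv[1]*4),int(uv[0]*4)]; ys,xs=np.nonzero(l==k)
    w=np.array([ray('top',((x+.5)/4-.5,(y+.5)/4-.5),z)[:2] for x,y in zip(xs,ys)],np.float32)*1000
    print(lab,cv2.minAreaRect(w),w.mean(0))
w=up.min(2)>115
comp(w,(192,174),.1,'upright')
comp(w,(201,190),.012,'foot')
for thr in (85,95,105):
    r=(up[:,:,2]<thr)&(up[:,:,2]>45); r=cv2.morphologyEx(r.astype(np.uint8),cv2.MORPH_CLOSE,np.ones((9,9)))
    if r[760,1720]: comp(r,(430,190),.032,'block%d'%thr)
for u in (418,430,442): print([int(x) for x in im[170:210,u,2]])
print([int(x) for x in im[190,400:460,2]])
E
```

```text
upright ((526.4959106445312, 293.9974670410156), (44.17292785644531, 13.158628463745117), 85.07139587402344) [526.56226 293.79996]
foot ((500.4565124511719, 296.04632568359375), (45.09707260131836, 40.91192626953125), 84.86246490478516) [500.4845 296.0426]
block95 ((511.5829772949219, -255.6033935546875), (100.11943817138672, 61.412899017333984), 82.6529769897461) [ 510.7339  -254.95538]
block105 ((512.0813598632812, -256.2166748046875), (102.4646987915039, 64.15667724609375), 82.54057312011719) [ 511.9151  -255.56407]
[131, 134, 135, 134, 125, 115, 104, 98, 88, 83, 86, 92, 94, 93, 89, 84, 88, 91, 89, 96, 100, 96, 94, 94, 83, 84, 87, 93, 95, 96, 85, 85, 109, 124, 127, 123, 121, 122, 122, 125]
[125, 131, 135, 132, 131, 135, 121, 103, 95, 95, 91, 86, 91, 94, 95, 92, 94, 87, 87, 87, 90, 96, 95, 93, 93, 91, 87, 87, 92, 91, 90, 89, 77, 85, 114, 126, 121, 118, 121, 124]
[129, 128, 128, 132, 129, 130, 132, 131, 123, 111, 99, 93, 94, 93, 94, 92, 96, 94, 91, 88, 86, 88, 90, 97, 93, 96, 94, 90, 87, 85, 91, 95, 92, 80, 68, 91, 115, 122, 122, 122]
[129, 132, 133, 129, 134, 134, 123, 88, 51, 61, 94, 95, 94, 100, 96, 99, 98, 95, 100, 93, 94, 94, 93, 93, 93, 93, 92, 91, 89, 88, 90, 89, 91, 89, 87, 88, 88, 88, 88, 87, 85, 85, 86, 89, 94, 101, 107, 104, 95, 103, 123, 136, 132, 135, 135, 134, 134, 135, 135, 131]
```

```bash
cat >> h.py <<'E'
from scipy.spatial.transform import Rotation as R
def pose():
    s=state(); q=s['tool_rot']; return np.array(s['tool_pos']),R.from_quat([q[1],q[2],q[3],q[0]]).as_matrix(),s
def plan(p,yaw,n,start=None):
    """rows to reach TCP p with tool y at world angle yaw (deg, mod 180)"""
    p0,M,s=pose()
    a=np.arctan2(M[1,1],M[0,1]); d=(np.radians(yaw)-a+np.pi/2)%np.pi-np.pi/2
    tw=-d/n; st=(np.array(p)-p0)/n
    for i in range(n):
        Mi=M@R.from_rotvec([0,0,tw*i]).as_matrix()
        print(np.round(Mi.T@st/.1,3).tolist(),round(tw/.1,3))
E
python3 - <<'E'
from h import *
print(ray('top',(429.5,189.1),.032))
p,M,s=pose(); c=get_calibration('wrist'); T=np.eye(4);T[:3,:3]=M;T[:3,3]=p
print(np.round(np.linalg.inv(T)@c['pose'],3),c['camera_matrix'])
plan((.47,-.27,.26),-7,8)
E
```

```text
[ 0.5145712  -0.26004078  0.032     ]
[[-0.001  0.961  0.276  0.069]
 [ 1.     0.     0.001  0.   ]
 [ 0.     0.276 -0.961 -0.159]
 [ 0.     0.     0.     1.   ]] [[288.62371441   0.         317.61536932]
 [  0.         288.62371441 198.69705596]
 [  0.           0.           1.        ]]
[0.38, -0.22, -0.056] -1.244
[0.404, -0.171, -0.056] -1.244
[0.423, -0.12, -0.056] -1.244
[0.434, -0.067, -0.056] -1.244
[0.439, -0.012, -0.056] -1.244
[0.437, 0.042, -0.056] -1.244
[0.429, 0.096, -0.056] -1.244
[0.413, 0.149, -0.056] -1.244
```

```bash
python3 - <<'E'
from h import *
plan((.51,-.33,.20),-7,10)
E
```

```text
[0.314, -0.105, 0.015] -0.995
[0.323, -0.073, 0.015] -0.995
[0.328, -0.041, 0.015] -0.995
[0.331, -0.008, 0.015] -0.995
[0.33, 0.025, 0.015] -0.995
[0.326, 0.058, 0.015] -0.995
[0.318, 0.09, 0.015] -0.995
[0.308, 0.121, 0.015] -0.995
[0.294, 0.151, 0.015] -0.995
[0.278, 0.179, 0.015] -0.995
```

Request:
apply_moves([
  {"translation": [0.31,-0.1,0.02],"twist": -1,"hand": 1},
  {"translation": [0.32,-0.07,0.02],"twist": -1,"hand": 1},
  {"translation": [0.33,-0.04,0.02],"twist": -1,"hand": 1},
  {"translation": [0.33,-0.01,0.02],"twist": -1,"hand": 1},
  {"translation": [0.33,0.03,0.02],"twist": -1,"hand": 1},
  {"translation": [0.33,0.06,0.02],"twist": -1,"hand": 1},
  {"translation": [0.32,0.09,0.02],"twist": -1,"hand": 1},
  {"translation": [0.31,0.12,0.01],"twist": -1,"hand": 1},
])

```text
time: 1.5
tool_pos: [0.4641, -0.3755, 0.2002]
tool_rot: [0.0, 0.809, 0.588, 0.0]
contact_force: [0.7, -0.8, -0.1]
gripper_width: 1.003
grasp_force: 0.0
```

Request:
apply_moves([
  {"translation": [0.29,0.15,0.02],"twist": -1,"hand": 1},
  {"translation": [0.28,0.18,0.02],"twist": -0.95,"hand": 1},
  {"translation": [0,0,0],"twist": 0,"hand": 1},
  {"translation": [0,0,0],"twist": 0,"hand": 1},
])

```text
time: 1.9
tool_pos: [0.5103, -0.3299, 0.1962]
tool_rot: [-0.0, 0.749, 0.663, -0.0]
contact_force: [-0.2, -0.4, -0.6]
gripper_width: 0.999
grasp_force: 0.0
```

```bash
python3 - <<'E'
from h import *
c=get_calibration('wrist'); save('wrist','w1.png'); np.savez('w1.npz',**c)
p,M,s=pose(); print(p,np.degrees(np.arctan2(M[1,1],M[0,1])),M[:,2],s['time'])
print(proj('wrist',(.513,-.258,.032)))
for q in('block',):
  for r in recognise('wrist',q):print(q,r)
E
```

```text
[ 0.50991118 -0.33052987  0.19633265] -7.024077963341524 [-3.29918228e-04 -3.71131299e-04 -9.99999877e-01] 1.95
[312.73471381 113.21480272]
block {'point': [0.3703, -0.3053, 0.0354], 'score': 0.87}
block {'point': [0.5141, -0.2599, 0.0355], 'score': 0.61}
```

View pics/w1.png

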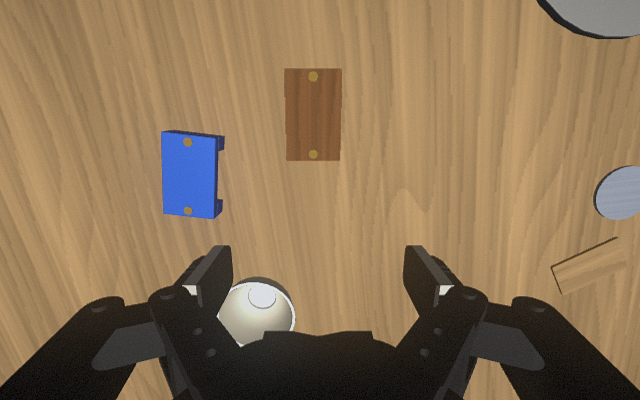

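The wrist view shows the empty brown block at px (285–342, 68–160) and the blue decoy at (190,173). The mouth side, away from the robot, is at the right edge, col 342.

```bash
python3 - <<'E'
from h import *
im=cv2.imread('pics/w1.png'); C=dict(np.load('w1.npz')); _C['w1']=C
import h; h.get_calibration=lambda c:C
g=cv2.cvtColor(im,cv2.COLOR_BGR2GRAY)
roi=np.zeros(g.shape,np.uint8); roi[55:172,272:356]=1
gb=cv2.GaussianBlur(im[:,:,2],(3,3),0); t,_=cv2.threshold(gb[55:172,272:356],0,1,cv2.THRESH_OTSU); print(t)
m=((gb<t)&(roi>0)).astype(np.uint8); m=cv2.morphologyEx(cv2.morphologyEx(m,cv2.MORPH_CLOSE,np.ones((9,9))),cv2.MORPH_OPEN,np.ones((9,9)))
ys,xs=np.nonzero(m); print(xs.min(),xs.max(),ys.min(),ys.max())
w=np.array([ray('w1',q,.032)[:2] for q in np.c_[xs,ys]],np.float32)*1000
print(cv2.minAreaRect(w),w.mean(0))
E
```

```text
Traceback (most recent call last):
NameError: name '_C' is not defined. Did you mean: 'C'?
```

```bash
python3 - <<'E'
from h import *
import h
im=cv2.imread('pics/w1.png'); C=dict(np.load('w1.npz')); h.get_calibration=lambda c:C
gb=cv2.GaussianBlur(im[:,:,2],(3,3),0); t,_=cv2.threshold(gb[55:172,272:356],0,1,cv2.THRESH_OTSU); print(t)
m=np.zeros(gb.shape,np.uint8); m[55:172,272:356]=(gb<t)[55:172,272:356]; m=cv2.morphologyEx(cv2.morphologyEx(m,cv2.MORPH_CLOSE,np.ones((9,9))),cv2.MORPH_OPEN,np.ones((9,9)))
ys,xs=np.nonzero(m); print(xs.min(),xs.max(),ys.min(),ys.max())
w=np.array([ray('w1',q,.032)[:2] for q in np.c_[xs,ys]],np.float32)*1000
print(cv2.minAreaRect(w),w.mean(0))
plan((.525,.215,.2),-4.8,12)
E
```

```text
151.0
284 341 68 160
((512.8556518554688, -260.1448059082031), (95.01878356933594, 60.61893844604492), 82.99860382080078) [ 513.17194 -258.23935]
[0.453, -0.043, -0.003] -0.033
[0.453, -0.042, -0.003] -0.033
[0.453, -0.04, -0.003] -0.033
[0.453, -0.039, -0.003] -0.033
[0.454, -0.037, -0.003] -0.033
[0.454, -0.036, -0.003] -0.033
[0.454, -0.034, -0.003] -0.033
[0.454, -0.033, -0.003] -0.033
[0.454, -0.031, -0.003] -0.033
[0.454, -0.03, -0.003] -0.033
[0.454, -0.028, -0.003] -0.033
[0.454, -0.027, -0.003] -0.033
```

Request:
apply_moves([
  {"translation": [0.45,-0.04,0],"twist": -0.03,"hand": 1},
  {"translation": [0.45,-0.04,0],"twist": -0.03,"hand": 1},
  {"translation": [0.45,-0.04,0],"twist": -0.03,"hand": 1},
  {"translation": [0.45,-0.04,0],"twist": -0.03,"hand": 1},
  {"translation": [0.45,-0.04,0],"twist": -0.03,"hand": 1},
  {"translation": [0.45,-0.04,0],"twist": -0.03,"hand": 1},
])

```text
time: 2.6
tool_pos: [0.5167, -0.0589, 0.1967]
tool_rot: [0.0, 0.744, 0.668, 0.0]
contact_force: [0.9, 0.0, 0.3]
gripper_width: 1.0
grasp_force: 0.0
```

Request:
apply_moves([
  {"translation": [0.45,-0.03,0],"twist": -0.03,"hand": 1},
  {"translation": [0.45,-0.03,0],"twist": -0.03,"hand": 1},
  {"translation": [0.45,-0.03,0],"twist": -0.04,"hand": 1},
  {"translation": [0.45,-0.03,0],"twist": -0.04,"hand": 1},
  {"translation": [0.45,-0.03,0],"twist": -0.04,"hand": 1},
  {"translation": [0.45,-0.03,0],"twist": -0.03,"hand": 1},
  {"translation": [0,0,0],"twist": 0,"hand": 1},
  {"translation": [0,0,0],"twist": 0,"hand": 1},
])

```text
time: 3.4
tool_pos: [0.5251, 0.211, 0.1964]
tool_rot: [0.0, 0.736, 0.677, -0.0]
contact_force: [-1.3, 0.1, -0.1]
gripper_width: 1.003
grasp_force: 0.0
```

```bash
python3 - <<'E'
from h import *
import h
c=get_calibration('wrist'); save('wrist','w2.png'); np.savez('w2.npz',**c); h.get_calibration=lambda q:c
p,M,s=pose(); print(p,np.degrees(np.arctan2(M[1,1],M[0,1])),s['time'])
u=proj('w',(.5265,.294,.1)); f=proj('w',(.5,.296,.012)); print(u,f)
im=cv2.imread('pics/w2.png'); m=(im.min(2)>125).astype(np.uint8)
n,l,st,ce=cv2.connectedComponentsWithStats(m)
for k in range(1,n):
    if st[k][4]>150: print(k,st[k],ce[k])
for z,q in((.1,u),(.012,f)):
    k=l[int(q[1]),int(q[0])]; ys,xs=np.nonzero(l==k)
    if k and len(xs)<9000:
        w=np.array([ray('w',v,z)[:2] for v in np.c_[xs,ys]],np.float32)*1000; print(z,cv2.minAreaRect(w),w.mean(0))
E
```

```text
[0.5251897  0.21022663 0.19629377] -4.82583323179714 3.45
[311.60652336  99.38748491] [289.70627446 103.89862502]
1 [ 271   71   46   56 2049] [295.28452904 101.05368472]
2 [ 333  187   33   58 1816] [348.98623348 215.49394273]
3 [372 199  12  65 696] [377.58045977 230.80316092]
6 [ 545  294   95   87 4005] [603.6659176  326.57378277]
8 [480 359  40  41 989] [495.42770475 381.67239636]
0.1 ((511.4129638671875, 295.45208740234375), (43.562538146972656, 37.669315338134766), 85.12972259521484) [512.7107  293.69247]
0.012 ((504.81756591796875, 300.6983947753906), (58.582672119140625, 50.65747833251953), 85.12969207763672) [506.56265 298.33246]
```

View pics/w2.png

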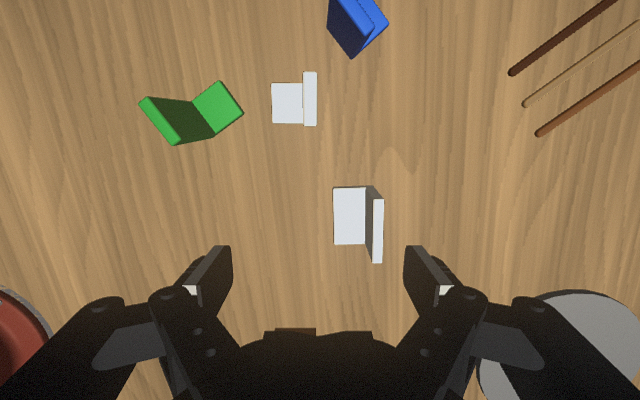

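The view shows the tile's upright at px (304–316, 71–126), foot to the left. This agrees with the top view to about 1.5 mm.

```bash
python3 - <<'E'
from h import *
plan((.5255,.2945,.068),-4.8,5)
E
```

```text
[0.168, -0.014, 0.256] -0.001
[0.168, -0.014, 0.256] -0.001
[0.168, -0.014, 0.256] -0.001
[0.168, -0.014, 0.256] -0.001
[0.168, -0.014, 0.256] -0.001
```

Request:
apply_moves([
  {"translation": [0.42,-0.04,0],"twist": 0,"hand": 1},
  {"translation": [0.42,-0.03,0],"twist": 0,"hand": 1},
  {"translation": [0,0,0.4],"twist": 0,"hand": 1},
  {"translation": [0,0,0.4],"twist": 0,"hand": 1},
  {"translation": [0,0,0.3],"twist": 0,"hand": 1},
  {"translation": [0,0,0.18],"twist": 0,"hand": 1},
  {"translation": [0,0,0],"twist": 0,"hand": 1},
  {"translation": [0,0,0],"twist": 0,"hand": 1},
])

```text
time: 4.25
tool_pos: [0.5257, 0.2941, 0.0688]
tool_rot: [0.0, 0.737, 0.676, 0.0]
contact_force: [-0.0, 0.1, 1.1]
gripper_width: 1.002
grasp_force: 0.0
```

Request:
apply_moves([
  {"translation": [0,0,0],"twist": 0,"hand": 0.5},
  {"translation": [0,0,0],"twist": 0,"hand": 0.3},
  {"translation": [0,0,0],"twist": 0,"hand": 0.2},
  {"translation": [0,0,0],"twist": 0,"hand": 0.1},
  {"translation": [0,0,0],"twist": 0,"hand": 0},
  {"translation": [0,0,0],"twist": 0,"hand": 0},
  {"translation": [0,0,0],"twist": 0,"hand": 0},
  {"translation": [0,0,0],"twist": 0,"hand": 0},
])

```text
time: 5.05
tool_pos: [0.5254, 0.2957, 0.0688]
tool_rot: [0.0, 0.736, 0.677, 0.001]
contact_force: [1.6, 0.5, 2.0]
gripper_width: 0.123
grasp_force: 60.8
```

Request:
apply_moves([
  {"translation": [0,0,-0.2],"twist": 0,"hand": 0},
  {"translation": [0,0,-0.4],"twist": 0,"hand": 0},
  {"translation": [0,0,-0.4],"twist": 0,"hand": 0},
  {"translation": [0,0,-0.35],"twist": 0,"hand": 0},
  {"translation": [0,0,0],"twist": 0,"hand": 0},
  {"translation": [0,0,0],"twist": 0,"hand": 0},
])

```text
time: 5.65
tool_pos: [0.5248, 0.2955, 0.2032]
tool_rot: [0.0, 0.736, 0.677, 0.0]
contact_force: [-0.4, 0.5, -3.1]
gripper_width: 0.124
grasp_force: 60.3
```

```bash
python3 - <<'E'
from h import *
p,M,s=pose(); print(p,np.degrees(np.arctan2(M[1,1],M[0,1])),s['time'],s['contact_force'],s['grasp_force'])
plan((.6125,-.271,p[2]),-7,14)
E
```

```text
[0.52480746 0.29549717 0.20318544] -4.749530228388369 5.65 [-0.44836021  0.50573449 -3.08594987] 60.32384991645813
[-0.398, 0.096, -0.0] 0.028
[-0.398, 0.097, -0.0] 0.028
[-0.398, 0.098, -0.0] 0.028
[-0.397, 0.099, -0.0] 0.028
[-0.397, 0.1, -0.0] 0.028
[-0.397, 0.102, -0.0] 0.028
[-0.396, 0.103, -0.0] 0.028
[-0.396, 0.104, -0.0] 0.028
[-0.396, 0.105, -0.0] 0.028
[-0.396, 0.106, -0.0] 0.028
[-0.395, 0.107, -0.0] 0.028
[-0.395, 0.108, -0.0] 0.028
[-0.395, 0.109, -0.0] 0.028
[-0.394, 0.11, -0.0] 0.028
```

Request:
apply_moves([
  {"translation": [-0.2,0.05,0],"twist": 0.03,"hand": 0},
  {"translation": [-0.4,0.1,0],"twist": 0.03,"hand": 0},
  {"translation": [-0.4,0.1,0],"twist": 0.03,"hand": 0},
  {"translation": [-0.4,0.1,0],"twist": 0.03,"hand": 0},
  {"translation": [-0.4,0.1,0],"twist": 0.03,"hand": 0},
  {"translation": [-0.4,0.1,0],"twist": 0.03,"hand": 0},
  {"translation": [-0.4,0.1,0],"twist": 0.03,"hand": 0},
  {"translation": [-0.4,0.1,0],"twist": 0.03,"hand": 0},
])

```text
time: 6.45
tool_pos: [0.5695, -0.0116, 0.1996]
tool_rot: [-0.002, 0.744, 0.668, -0.002]
contact_force: [0.9, 0.6, -1.9]
gripper_width: 0.116
grasp_force: 60.3
```

Request:
apply_moves([
  {"translation": [-0.4,0.11,0],"twist": 0.03,"hand": 0},
  {"translation": [-0.4,0.11,0],"twist": 0.03,"hand": 0},
  {"translation": [-0.4,0.11,0],"twist": 0.03,"hand": 0},
  {"translation": [-0.4,0.11,0],"twist": 0.03,"hand": 0},
  {"translation": [-0.4,0.11,0],"twist": 0.03,"hand": 0},
  {"translation": [-0.4,0.11,0],"twist": 0,"hand": 0},
  {"translation": [-0.15,0.06,0],"twist": 0,"hand": 0},
  {"translation": [0,0,0],"twist": 0,"hand": 0},
])

```text
time: 7.25
tool_pos: [0.6123, -0.2732, 0.1996]
tool_rot: [-0.003, 0.75, 0.662, -0.001]
contact_force: [-0.4, -0.0, -2.1]
gripper_width: 0.122
grasp_force: 60.3
```

```bash
python3 - <<'E'
from h import *
import h
im=save('top','t3.png')
p,M,s=pose(); print(p,np.degrees(np.arctan2(M[1,1],M[0,1])),s['time'],s['contact_force'],s['grasp_force'])
W=save('wrist','w3.png')
plan((.6125,-.271,.11),-7,3)
E
```

```text
[ 0.61250917 -0.27154434  0.20015593] -7.06679976895943 7.3 [ 0.71508246  0.80811996 -2.52007546] 60.31802415847778
[-0.002, 0.0, 0.303] 0.0
[-0.002, 0.0, 0.303] 0.0
[-0.002, 0.0, 0.303] 0.0
```

View pics/w3.png

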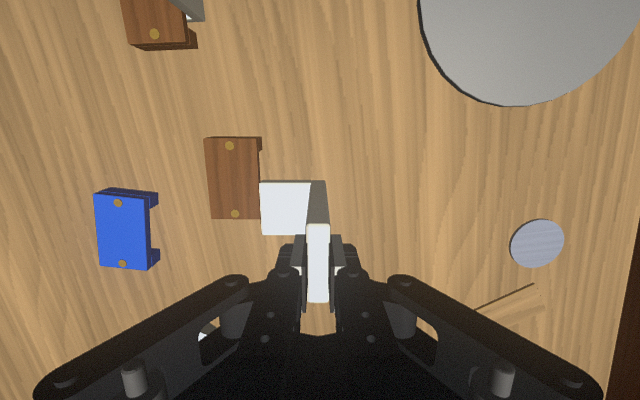

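The tile is held: foot top face at px (260–310, 182–235), upright top at (306–330, 224–302), and the mouth is clear ahead of the foot.

```bash
python3 - <<'E'
from h import *
p,M,s=pose(); import h
c=get_calibration('wrist'); h.get_calibration=lambda q:c
im=cv2.imread('pics/w3.png'); g=im.min(2).astype(int)
print('col285',list(enumerate(g[172:245,285].tolist(),172))[::1])
print('row205',g[205,250:335].tolist(),'col318',g[214:310:1,318].tolist())
for q,z in (((260,183),.1434),((263,235),.1434),((310,182),.1434),((306,224),.2314),((329,224),.2314),((318,302),.2314)):
    print(q,np.round(M.T@(ray('w',q,z)-p)*1000,1))
E
```

```text
col285 [(172, 109), (173, 110), (174, 111), (175, 112), (176, 114), (177, 110), (178, 116), (179, 109), (180, 90), (181, 89), (182, 123), (183, 209), (184, 226), (185, 225), (186, 224), (187, 225), (188, 224), (189, 225), (190, 224), (191, 227), (192, 225), (193, 222), (194, 226), (195, 225), (196, 225), (197, 225), (198, 224), (199, 224), (200, 227), (201, 225), (202, 226), (203, 224), (204, 225), (205, 226), (206, 224), (207, 225), (208, 223), (209, 227), (210, 224), (211, 225), (212, 226), (213, 226), (214, 226), (215, 225), (216, 224), (217, 225), (218, 225), (219, 226), (220, 225), (221, 225), (222, 226), (223, 224), (224, 225), (225, 224), (226, 225), (227, 224), (228, 224), (229, 227), (230, 225), (231, 225), (232, 223), (233, 227), (234, 227), (235, 138), (236, 110), (237, 115), (238, 114), (239, 114), (240, 114), (241, 113), (242, 113), (243, 91), (244, 63)]
row205 [73, 72, 72, 71, 70, 73, 78, 70, 73, 52, 207, 227, 227, 225, 225, 224, 224, 225, 225, 226, 224, 225, 225, 226, 224, 224, 224, 225, 225, 227, 224, 225, 225, 225, 226, 226, 224, 226, 227, 225, 225, 225, 227, 225, 223, 224, 226, 226, 224, 226, 226, 226, 225, 226, 225, 225, 228, 235, 116, 87, 93, 96, 91, 94, 98, 93, 92, 95, 92, 95, 90, 95, 94, 95, 92, 96, 97, 96, 116, 120, 117, 112, 112, 111, 115] col318 [95, 95, 95, 92, 96, 96, 96, 95, 90, 136, 196, 210, 222, 225, 226, 225, 225, 227, 225, 222, 224, 224, 224, 225, 224, 225, 225, 225, 225, 222, 223, 225, 225, 223, 225, 223, 224, 223, 226, 225, 220, 223, 225, 226, 224, 223, 223, 224, 223, 226, 223, 222, 223, 223, 223, 223, 225, 222, 224, 223, 224, 224, 224, 222, 223, 222, 223, 222, 222, 222, 220, 222, 223, 222, 221, 222, 221, 225, 222, 222, 223, 222, 220, 221, 222, 221, 221, 222, 193, 121, 105, 109, 107, 111, 109, 105]
(260, 183) [ 20.1 -44.8  57.7]
(263, 235) [-23.  -44.7  57.6]
(310, 182) [20.9 -6.3 57.5]
(306, 224) [ 20.2  -5.9 -30.5]
(329, 224) [ 20.2   5.  -30.5]
(318, 302) [-22.6  -0.2 -30.6]
```

```bash
python3 - <<'E'
from h import *
p,M,s=pose(); import h
c=get_calibration('wrist'); h.get_calibration=lambda q:c
im=cv2.imread('pics/w3.png')
for u in (222,245): print(u,im[130:144,u,2].tolist(),im[212:226,u,2].tolist())
print(im[180,196:216,2].tolist(),im[165,248:270,2].tolist())
for q in ((204.5,138),(256,138),(210.5,218.5)): 
    w=ray('w',q,.032); print(q,np.round(w,4),np.round(M.T@(w-p)*1000,1))
E
```

```text
222 [181, 181, 178, 180, 180, 187, 122, 74, 131, 144, 145, 141, 142, 145] [126, 131, 127, 128, 125, 126, 124, 175, 178, 180, 179, 177, 172, 173]
245 [186, 188, 187, 188, 190, 194, 144, 85, 106, 133, 132, 133, 130, 130] [141, 150, 149, 142, 147, 149, 142, 169, 188, 185, 185, 182, 184, 182]
[182, 179, 182, 185, 185, 178, 171, 172, 171, 173, 175, 148, 136, 142, 138, 139, 136, 138, 135, 127] [127, 128, 133, 136, 145, 147, 144, 137, 138, 129, 88, 128, 188, 189, 186, 177, 170, 172, 174, 175, 179, 180]
(204.5, 138) [ 0.4919 -0.209   0.032 ] [  46.1 -126.8  169.4]
(256, 138) [ 0.549 -0.216  0.032] [ 46.  -69.3 169.2]
(210.5, 218.5) [ 0.4774 -0.3032  0.032 ] [ -49.2 -129.8  169.2]
```

The tile and block centre lines agree within 0.5 mm, and the roof edge is about 62 mm ahead of the upright's face. Next I lower it to just above the bench.

Request:
apply_moves([
  {"translation": [0,0,0.3],"twist": 0,"hand": 0},
  {"translation": [0,0,0.4],"twist": 0,"hand": 0},
  {"translation": [0,0,0.4],"twist": 0,"hand": 0},
  {"translation": [0,0,0.18],"twist": 0,"hand": 0},
  {"translation": [0,0,0],"twist": 0,"hand": 0},
  {"translation": [0,0,0],"twist": 0,"hand": 0},
  {"translation": [0,0,0],"twist": 0,"hand": 0},
])

```text
time: 8.05
tool_pos: [0.6153, -0.2723, 0.0781]
tool_rot: [0.002, 0.749, 0.663, 0.001]
contact_force: [-1.0, 0.9, -0.8]
gripper_width: 0.123
grasp_force: 61.3
```

Request:
apply_moves([
  {"translation": [0,0,0.02],"twist": 0,"hand": 0},
  {"translation": [0,0,0],"twist": 0,"hand": 0},
  {"translation": [0,0,0],"twist": 0,"hand": 0},
])

```text
time: 8.35
tool_pos: [0.6139, -0.272, 0.0739]
tool_rot: [0.0, 0.749, 0.663, 0.0]
contact_force: [-0.8, 0.2, -2.3]
gripper_width: 0.122
grasp_force: 61.3
```

Request:
apply_moves([
  {"translation": [0,0,0.03],"twist": 0,"hand": 0},
  {"translation": [0,0,0],"twist": 0,"hand": 0},
  {"translation": [0,0,0],"twist": 0,"hand": 0},
])

```text
time: 8.65
tool_pos: [0.6135, -0.2717, 0.07]
tool_rot: [-0.0, 0.749, 0.663, -0.0]
contact_force: [0.6, -0.3, -1.8]
gripper_width: 0.122
grasp_force: 61.3
```

```bash
python3 - <<'E'
from h import *
p,M,s=pose(); print(p,np.degrees(np.arctan2(M[1,1],M[0,1])),M[:,2],s['time'],s['contact_force'])
E
```

```text
[ 0.61345641 -0.27173782  0.06995161] -6.9937397281984985 [-5.48283566e-04  2.88334414e-04 -9.99999808e-01] 8.65 [ 0.64188224 -0.30777968 -1.77392518]
```

Request:
apply_moves([
  {"translation": [0,-0.1,0],"twist": 0,"hand": 0},
  {"translation": [0,-0.15,0],"twist": 0,"hand": 0},
  {"translation": [0,-0.1,0],"twist": 0,"hand": 0},
  {"translation": [0,-0.1,0],"twist": 0,"hand": 0},
  {"translation": [0,-0.05,0],"twist": 0,"hand": 0},
  {"translation": [0,-0.03,0],"twist": 0,"hand": 0},
  {"translation": [0,0,0],"twist": 0,"hand": 0},
])

```text
time: 9.35
tool_pos: [0.5609, -0.2654, 0.0704]
tool_rot: [0.0, 0.749, 0.663, 0.0]
contact_force: [-0.0, 0.9, -2.0]
gripper_width: 0.127
grasp_force: 61.3
```

Request:
apply_moves([
  {"translation": [0,-0.02,0.005],"twist": 0,"hand": 0},
  {"translation": [0,-0.02,0.005],"twist": 0,"hand": 0},
  {"translation": [0,0,0],"twist": 0,"hand": 0},
  {"translation": [0,0,0],"twist": 0,"hand": 0},
])

```text
time: 9.75
tool_pos: [0.5572, -0.2649, 0.0692]
tool_rot: [-0.0, 0.749, 0.663, 0.0]
contact_force: [-0.4, -0.3, -1.0]
gripper_width: 0.124
grasp_force: 61.3
```

Request:
apply_moves([
  {"translation": [0,-0.02,0],"twist": 0,"hand": 0},
  {"translation": [0,-0.01,0],"twist": 0,"hand": 0},
  {"translation": [0,0,0],"twist": 0,"hand": 0},
])

```text
time: 10.05
tool_pos: [0.554, -0.2645, 0.0693]
tool_rot: [-0.0, 0.749, 0.663, -0.0]
contact_force: [0.3, 0.7, -1.8]
gripper_width: 0.113
grasp_force: 61.3
```

Request:
apply_moves([
  {"translation": [0,-0.01,0],"twist": 0,"hand": 0},
  {"translation": [0,-0.01,0],"twist": 0,"hand": 0},
  {"translation": [0,0,0],"twist": 0,"hand": 0},
])

```text
time: 10.35
tool_pos: [0.552, -0.2642, 0.0693]
tool_rot: [-0.0, 0.749, 0.663, -0.0]
contact_force: [0.2, -0.0, -1.2]
gripper_width: 0.122
grasp_force: 61.3
```

Request:
apply_moves([
  {"translation": [0,-0.01,0],"twist": 0,"hand": 0},
  {"translation": [0,-0.01,0],"twist": 0,"hand": 0},
  {"translation": [0,0,0],"twist": 0,"hand": 0},
])

```text
time: 10.65
tool_pos: [0.55, -0.264, 0.0693]
tool_rot: [-0.0, 0.749, 0.663, -0.0]
contact_force: [0.0, -0.1, -1.9]
gripper_width: 0.121
grasp_force: 61.3
```

Request:
apply_moves([
  {"translation": [0,-0.01,0],"twist": 0,"hand": 0},
  {"translation": [0,0,0],"twist": 0,"hand": 0},
  {"translation": [0,0,0],"twist": 0,"hand": 0},
])

```text
time: 10.95
tool_pos: [0.5493, -0.264, 0.0694]
tool_rot: [0.0, 0.749, 0.663, 0.0]
contact_force: [0.7, -0.7, -1.9]
gripper_width: 0.12
grasp_force: 61.3
```

Request:
apply_moves([
  {"translation": [0,-0.01,0],"twist": 0,"hand": 0},
  {"translation": [0,0,0],"twist": 0,"hand": 0},
  {"translation": [0,0,0],"twist": 0,"hand": 0},
])

```text
time: 11.25
tool_pos: [0.5488, -0.2639, 0.0695]
tool_rot: [0.001, 0.749, 0.663, 0.001]
contact_force: [3.8, -0.6, -2.9]
gripper_width: 0.125
grasp_force: 61.1
```

Request:
apply_moves([
  {"translation": [0,-0.01,0],"twist": 0,"hand": 0},
  {"translation": [0,0,0],"twist": 0,"hand": 0},
  {"translation": [0,0,0],"twist": 0,"hand": 0},
])

```text
time: 11.55
tool_pos: [0.5483, -0.2639, 0.0697]
tool_rot: [0.001, 0.749, 0.663, 0.001]
contact_force: [5.4, -0.5, -4.2]
gripper_width: 0.119
grasp_force: 61.1
```

Contact with the roof edge: about 5 N, x≈0.548 as expected. Now I'll set it down on the bench.

Request:
apply_moves([
  {"translation": [0,0.005,0.005],"twist": 0,"hand": 0},
  {"translation": [0,0,0],"twist": 0,"hand": 0},
  {"translation": [0,0,0],"twist": 0,"hand": 0},
])

```text
time: 11.85
tool_pos: [0.5486, -0.264, 0.0696]
tool_rot: [0.001, 0.749, 0.663, 0.001]
contact_force: [5.8, -0.5, -0.8]
gripper_width: 0.124
grasp_force: 61.4
```

Request:
apply_moves([
  {"translation": [0,0,0.005],"twist": 0,"hand": 0},
  {"translation": [0,0,0],"twist": 0,"hand": 0},
  {"translation": [0,0,0],"twist": 0,"hand": 0},
])

```text
time: 12.15
tool_pos: [0.5486, -0.2641, 0.0692]
tool_rot: [0.001, 0.749, 0.663, 0.001]
contact_force: [4.5, -0.8, -0.6]
gripper_width: 0.12
grasp_force: 61.6
```

Request:
apply_moves([
  {"translation": [0,0,0.005],"twist": 0,"hand": 0},
  {"translation": [0,0,0],"twist": 0,"hand": 0},
  {"translation": [0,0,0],"twist": 0,"hand": 0},
])

```text
time: 12.45
tool_pos: [0.5486, -0.2641, 0.0688]
tool_rot: [0.001, 0.749, 0.663, 0.001]
contact_force: [4.6, 0.0, 1.0]
gripper_width: 0.121
grasp_force: 61.6
```

Request:
apply_moves([
  {"translation": [0,0,0.005],"twist": 0,"hand": 0},
  {"translation": [0,0,0],"twist": 0,"hand": 0},
  {"translation": [0,0,0],"twist": 0,"hand": 0},
])

```text
time: 12.75
tool_pos: [0.5488, -0.2642, 0.0687]
tool_rot: [0.001, 0.749, 0.663, 0.001]
contact_force: [4.0, 0.6, 1.1]
gripper_width: 0.124
grasp_force: 61.8
```

Request:
apply_moves([
  {"translation": [0,0,0],"twist": 0,"hand": 0.16},
  {"translation": [0,0,0],"twist": 0,"hand": 0.22},
  {"translation": [0,0,0],"twist": 0,"hand": 0.3},
  {"translation": [0,0,0],"twist": 0,"hand": 0.45},
  {"translation": [0,0,0],"twist": 0,"hand": 0.5},
  {"translation": [0,0,0],"twist": 0,"hand": 0.5},
])

```text
time: 13.35
tool_pos: [0.5473, -0.2636, 0.067]
tool_rot: [-0.0, 0.749, 0.663, -0.0]
contact_force: [0.4, -0.9, -0.3]
gripper_width: 0.503
grasp_force: 0.0
```

Request:
apply_moves([
  {"translation": [0,0,-0.1],"twist": 0,"hand": 0.5},
  {"translation": [0,0,-0.3],"twist": 0,"hand": 0.5},
  {"translation": [0,0,-0.4],"twist": 0,"hand": 0.5},
  {"translation": [0,0,-0.4],"twist": 0,"hand": 0.5},
  {"translation": [-0.4,0,0],"twist": 0,"hand": 0.5},
  {"translation": [-0.4,0,0],"twist": 0,"hand": 0.5},
  {"translation": [0,0,0],"twist": 0,"hand": 0.5},
  {"translation": [0,0,0],"twist": 0,"hand": 0.5},
])

```text
time: 14.15
tool_pos: [0.5377, -0.3437, 0.1878]
tool_rot: [0.0, 0.749, 0.662, 0.0]
contact_force: [-0.2, 0.7, -0.8]
gripper_width: 0.497
grasp_force: 0.0
```

```bash
python3 - <<'E'
from h import *
import h
c=get_calibration('wrist'); im=save('wrist','w4.png'); h.get_calibration=lambda q:c
s=state(); print(s['time'],s['contact_force'])
cv2.imwrite('pics/c4.png',cv2.resize(im[40:240,220:420,::-1],(600,600),interpolation=cv2.INTER_CUBIC))
x=np.array([.9925,-.1219,0]);y=np.array([.1219,.9925,0]);b=np.array([.513,-.2595,0]);z=np.array([0,0,1])
print(proj('w',b+.036*x+.1*z),proj('w',b+.032*z))
m=(im.min(2)>150).astype(np.uint8); n,l,st,ce=cv2.connectedComponentsWithStats(m)
u=proj('w',b+.036*x+.1*z); k=l[int(u[1]),int(u[0])]; ys,xs=np.nonzero(l==k); print(st[k])
w=np.array([ray('w',v,.1) for v in np.c_[xs,ys]])-b
w=np.c_[w@x,w@y].astype(np.float32)*1000; print(cv2.minAreaRect(w))
E
```

```text
14.2 [ 0.3041689   1.08014835 -0.44795384]
[319.50378224 101.82816472] [284.4414762  105.05090854]
[313  75  15  56 767]
((36.387123107910156, -1.0455589294433594), (42.42308044433594, 11.31175708770752), 89.8861083984375)
```

View pics/c4.png

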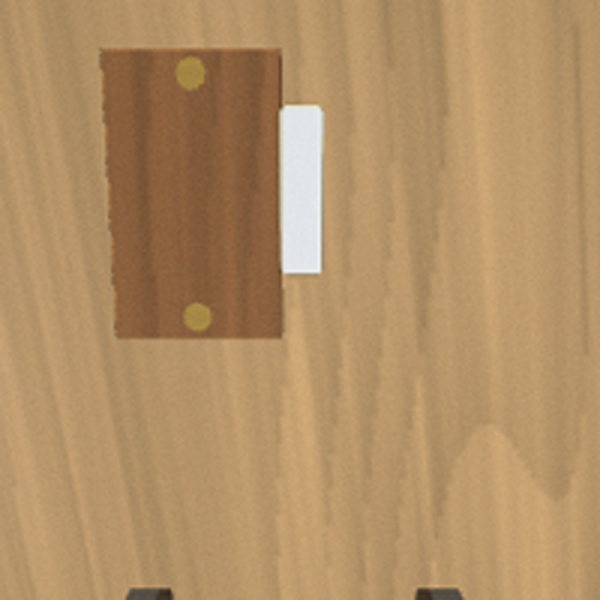

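The crop shows the upright (crop px 282–322, 105–273) flush against the block's mouth edge and square to it. In the block frame it measures (36.4, −1.0) mm with 0.1° yaw. The gripper is clear, so I'm handing in.

```bash
python3 -c "
from plant import *
print(job_done())"
```

```text
the job is handed in; nothing more can be done
None
```

The narrow tile is fully home under the empty block's overhang, standing squarely and released; I never touched the wide tile, and the job was handed in at about 14 s.

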